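Pack up two rests for a glass bar in front of the burner

ROBOT

A 6-joint arm with a two-finger parallel gripper is mounted at the origin on the work surface. World frame = base frame: x ahead of the robot, y to its left, z up, the work surface at z = 0. Lengths are in mm, angles in rad, forces in N, time in s.
With the tool pointing down it reaches from about 400 to 925 mm from the base axis. Payload 12.5 kg.
Tool frame: the origin (TCP) lies on the mounting face of the last link; the fingertips stand 190 mm ahead of it and the grasp point (between the pads) lies 171 mm ahead of it (env.tcp_to_tips is the distance from the TCP to the fingertips, in mm); x points along the fingers, y is the direction in which the jaws open and shut, and the axes are right-handed (so a half turn about x gives the same grasp; the last joint's range is limited). The gripper opens to 95 mm and grips with 3 to 60 N. Pads are 20 mm wide; open, the fingers measure 119 mm over their backs; the gripper's body (75 mm by 180 mm) begins 59 mm behind the grasp point.
Start: joints at [-1.28, 0.491, 1.559, -0, 1.092, -0.106], TCP at [241.562, -576.431, 404.761] pointing down, gripper open.
Joint ranges: [-3.1, 3.1], [-0.84, 2.19], [0.05, 2.79], [-1.13, 4.28], [0.06, 2.93], [-2.69, 2.69]. Speed limits (rad/s): [2.22, 2.22, 2.79, 3.14, 3.14, 3.14].

INTERFACE

Orientations are given as [roll, pitch, yaw] about the fixed x, y, z axes, in that order (R = Rz(yaw) Ry(pitch) Rx(roll)).
In Python, from cell import monitor, cams, job, env gives the robot as it stands. The module is installed in compiled form; this text tells all that it offers.
- The arm moves only by the tool apply_moves, never from a script. Its argument "series" is a list of rows, each a list of 3 entries, a list of its own where there are three numbers: the closure, from -1 (fully open) to 1 (shut), so that 0 is half open, then the shift along the tool's x, y, z in cm, then the turn about the tool's x in rad. A call has 1 to 20 rows; each row is the pose to reach, as a shift and turn from the pose commanded when the call began, along the tool's axes at that moment; what a row does not reach only later rows make up. A row lasts 1/8 s, in which the tool goes at most 62.5 mm and 10.7 degrees, less where a joint would pass 70% of its speed; a pose out of reach is approached as far as the arm can. A call with a gripper value outside its range is refused whole. The fingers move at their own pace and stop on an object; the grip force is fixed at half the most. Time passes only in rows, so rows that repeat a pose let the fingers close. It gives the time, the measured TCP pose, the force and the opening at its end, in the units of the state.
- monitor.state(): the state, without advancing time (a new reading comes with each control period).
- cams.read_camera(name): name is "side" or "top" or "wrist"; returns a dict with "image" (400x640x3 uint8, red, green, blue), "fx", "fy", "cx", "cy" (pixels), "position" and "orientation" of the camera in the world. Camera axes: x right, y down, z forward; pixel columns grow to the right and rows downward; lengths in mm; the calibration is good to about 2 mm. A picture is of the moment at which its call begins. There is no depth.
- job.job_done(): hands the job in, once; it reports no verdict.
The state is a dict: "t": time; "joints": joint angles; "qvel": joint speeds; "tau": joint torques, N m; "eef_pos": TCP position; "tcp_rot": TCP orientation; "ft_force": force on the tool from outside, world axes, zero at the start; "moment": the same for the moment, N m; "opening": opening from 0.0 (shut) to 1.0 (fully open).
Only numpy, scipy, OpenCV 4.12 (cv2) and the standard library are available. Lean on these libraries where they do the work, as an engineer would, in place of code of your own. Each camera call takes 0.05 s, during which the arm holds its last target. There are 200 camera calls.

TASK

Make the two rests for the glass bar: on each of the two pedestals on the rail, stack graphite spacer plates squarely, choosing them so that a trough block set on top comes with its flat shoulders level with the flat top of the brass burner head. Set one block on each stack, centred over the pedestal, its trough in line with the rail and its end wall facing outwards, away from the other block. Then lay the glass bar in both troughs, level and centred between the end walls; leave the graphite paddle and the amber jar alone.

Things in the scene. Friction and masses are not known exactly. Their poses are not given: they have to be found in the camera images.
- rail: Fixed dark steel rail 300 x 90 mm, 6 mm thick, lying on the bench; origin on the bench under its middle, its y axis along its length (pointing to the left seat), its x axis towards the burner. On its far side stands the burner, a brass head 60 mm wide from 125 to 175 mm in +x (its mouth reaches back to 117 mm). Its whole pose varies from start to start.
- seat_left (a point): Point on the bench at the axis of the rail's left (+y) seat, 90 mm from the rail's middle; axes as the rail's. One round pedestal stands on it.
- seat_right (a point): The same for the right (-y) seat, 90 mm from the rail's middle.
- burner_top (a point): Centre of the flat top of the brass burner head, 112 mm above the bench: the height to which the shoulders of both blocks are to come.
- bar: Square bar of green glass, 190 x 20 x 20 mm, about 190 g, lying loose on the bench; origin in the middle of its underside, x along its length.
- pedestal_low: Fixed round steel pedestal, 76 mm across, 24 mm high from the bench (it passes through the rail plate to the bench); origin at the centre of its underside, z up. Two of the three pedestals, which two varies, stand on the rail's seats; the third is a spare that stands apart and is not used.
- pedestal_mid: Fixed round steel pedestal, 76 mm across, 32 mm high from the bench (it passes through the rail plate to the bench); origin at the centre of its underside, z up. Two of the three pedestals, which two varies, stand on the rail's seats; the third is a spare that stands apart and is not used.
- pedestal_high: Fixed round steel pedestal, 76 mm across, 40 mm high from the bench (it passes through the rail plate to the bench); origin at the centre of its underside, z up. Two of the three pedestals, which two varies, stand on the rail's seats; the third is a spare that stands apart and is not used.
- plate_a: Loose black graphite spacer plate, 50 mm (x) by 70 mm (y), 8 mm thick, 56 g; origin at the centre of its underside. It may be absent; 6 to 8 plates are present and always suffice.
- plate_b: Loose black graphite spacer plate, 50 mm (x) by 70 mm (y), 8 mm thick, 56 g; origin at the centre of its underside. It may be absent; 6 to 8 plates are present and always suffice.
- plate_c: Loose black graphite spacer plate, 50 mm (x) by 70 mm (y), 16 mm thick, 112 g; origin at the centre of its underside. It may be absent; 6 to 8 plates are present and always suffice.
- plate_d: Loose black graphite spacer plate, 50 mm (x) by 70 mm (y), 16 mm thick, 112 g; origin at the centre of its underside. It may be absent; 6 to 8 plates are present and always suffice.
- plate_e: Loose black graphite spacer plate, 50 mm (x) by 70 mm (y), 16 mm thick, 112 g; origin at the centre of its underside. It may be absent; 6 to 8 plates are present and always suffice.
- plate_f: Loose black graphite spacer plate, 50 mm (x) by 70 mm (y), 24 mm thick, 168 g; origin at the centre of its underside. It may be absent; 6 to 8 plates are present and always suffice.
- plate_g: Loose black graphite spacer plate, 50 mm (x) by 70 mm (y), 24 mm thick, 168 g; origin at the centre of its underside. It may be absent; 6 to 8 plates are present and always suffice.
- plate_h: Loose black graphite spacer plate, 50 mm (x) by 70 mm (y), 24 mm thick, 168 g; origin at the centre of its underside. It may be absent; 6 to 8 plates are present and always suffice.
- block_a: Loose black graphite trough block, 50 mm (x) by 56 mm (y), 200 g. A trough 30 mm wide runs along its y axis, floor 26 mm above its underside, flat shoulders 40 mm above its underside; the trough is open at -y and closed at +y by an upright end wall 5 mm thick and 52 mm high. Origin at the centre of its underside. The two blocks are alike.
- stop_a (a point): Point at the foot of the end wall of block_a, 25.5 mm from its origin in +y, 26 mm above its underside.
- block_b: Loose black graphite trough block, 50 mm (x) by 56 mm (y), 200 g. A trough 30 mm wide runs along its y axis, floor 26 mm above its underside, flat shoulders 40 mm above its underside; the trough is open at -y and closed at +y by an upright end wall 5 mm thick and 52 mm high. Origin at the centre of its underside. The two blocks are alike.
- stop_b (a point): Point at the foot of the end wall of block_b, 25.5 mm from its origin in +y, 26 mm above its underside.
- bar_mid (a point): The centre of the bar.
- paddle: Bystander: graphite paddle with a wooden handle, about 225 mm long, lying on the bench; leave alone.
- jar: Bystander: amber glass jar with a steel cap, 60 mm across, 90 mm high; leave alone.

How it is judged (in metres and radians):
On the way, in this order (a step that is already met when the one before it is completed fails the run):
1. both trough blocks stand on their stacks at the right height, end walls outwards (((x of block_a in the frame of seat_left between -0.014 and 0.014 m and y of block_a in the frame of seat_left between -0.014 and 0.014 m and z of block_a in the frame of seat_left between 0.068 and 0.076 m and angle between the y axis of each of block_a, block_b and the y axis of rail, either way round below 0.2 rad and angle between each of block_a, block_b's own z axis and vertical below 0.08 rad and y of stop_a in the frame of seat_left above 0.005 m and x of block_b in the frame of seat_right between -0.014 and 0.014 m and y of block_b in the frame of seat_right between -0.014 and 0.014 m and z of block_b in the frame of seat_right between 0.068 and 0.076 m and y of stop_b in the frame of seat_right below -0.005 m) or (x of block_b in the frame of seat_left between -0.014 and 0.014 m and y of block_b in the frame of seat_left between -0.014 and 0.014 m and z of block_b in the frame of seat_left between 0.068 and 0.076 m and angle between the y axis of each of block_b, block_a and the y axis of rail, either way round below 0.2 rad and angle between each of block_b, block_a's own z axis and vertical below 0.08 rad and y of stop_b in the frame of seat_left above 0.005 m and x of block_a in the frame of seat_right between -0.014 and 0.014 m and y of block_a in the frame of seat_right between -0.014 and 0.014 m and z of block_a in the frame of seat_right between 0.068 and 0.076 m and y of stop_a in the frame of seat_right below -0.005 m))), for 0.2 s.
2. the glass bar lies in both troughs (x of bar_mid in the frame of rail between -0.02 and 0.02 m and y of bar_mid in the frame of rail between -0.035 and 0.035 m and z of bar_mid in the frame of rail between 0.1025 and 0.1135 m and angle between bar's own x axis and vertical between 1.5208 and 1.6208 rad and angle between the x axis of bar and the y axis of rail, either way round below 0.15 rad), for 0.2 s.
At the end, for the whole second after the job is handed in: On each seat an upright block within 14 mm of its axis, shoulders within 4 mm of the burner top, trough in line within 0.2 rad, end wall outwards; the bar lies in both troughs, level within 0.05 rad, aligned within 0.15 rad, mid-point within 35 mm along and 20 mm across; all at rest (all of step 2 and ((x of block_a in the frame of seat_left between -0.014 and 0.014 m and y of block_a in the frame of seat_left between -0.014 and 0.014 m and z of block_a in the frame of seat_left between 0.068 and 0.076 m and angle between the y axis of each of block_a, block_b and the y axis of rail, either way round below 0.2 rad and angle between each of block_a, block_b's own z axis and vertical below 0.08 rad and y of stop_a in the frame of seat_left above 0.005 m and x of block_b in the frame of seat_right between -0.014 and 0.014 m and y of block_b in the frame of seat_right between -0.014 and 0.014 m and z of block_b in the frame of seat_right between 0.068 and 0.076 m and y of stop_b in the frame of seat_right below -0.005 m) or (x of block_b in the frame of seat_left between -0.014 and 0.014 m and y of block_b in the frame of seat_left between -0.014 and 0.014 m and z of block_b in the frame of seat_left between 0.068 and 0.076 m and angle between the y axis of each of block_b, block_a and the y axis of rail, either way round below 0.2 rad and angle between each of block_b, block_a's own z axis and vertical below 0.08 rad and y of stop_b in the frame of seat_left above 0.005 m and x of block_a in the frame of seat_right between -0.014 and 0.014 m and y of block_a in the frame of seat_right between -0.014 and 0.014 m and z of block_a in the frame of seat_right between 0.068 and 0.076 m and y of stop_a in the frame of seat_right below -0.005 m)) and linear speed of each of block_a, block_b, bar below 0.02 m/s); the robot touches nothing.
It fails at once if a bystander (paddle or jar) is pushed more than 40 mm (distance of any of paddle, jar from where it was at the start of the episode above 0.04 m).
Of plate_a, plate_b, plate_c, plate_d, plate_e, plate_f, plate_g, plate_h only 6 to 8 are there at a start; the rules pass over those that are not, and their reading is None.
At some moment in a run one of plate_a, plate_b, plate_c, plate_d, plate_e, plate_f, plate_g, plate_h may be knocked a few centimetres aside while the robot is not near it.
Once in a run the grip may slacken for a moment while it holds something.
It also fails if it takes over 210 s, if anything falls off the work surface, if the arm or the gripper's body presses on something with over 40 N, if the wrist force passes 120 N, or if a joint passes its speed limit or range.

## Working session

There is one attempt and no reset: what is moved stays moved. The work goes in short steps, Python scripts to look and compute and a tool call to move; the robot and the scene stay as the last step left them, time stands still between calls to the robot, and variables do not carry over. Pictures are saved under pics/ and viewed, about 12 in all and at most 16, crops included, and the job is handed in when it is done.

Besides the shell and the picture viewer there is one more tool, called after "Emit:" as name(argument=value, ...) on one line, values as JSON. apply_moves: Moves the arm, as the interface text tells. Its arguments: {"type":"object","properties":{"series":{"type":"array"}},"required":["series"]}

```bash
ls; mkdir -p pics; python3 - <<'E'
from cell import monitor,cams,env
import cv2
print(monitor.state())
for n in("top","side"):
    c=cams.read_camera(n);cv2.imwrite(f"pics/{n}0.png",c["image"][:,:,::-1])
    print({k:v for k,v in c.items() if k!="image"})
E
```

```text
pics
{'t': 0.0, 'joints': array([-1.27964162e+00,  4.91549190e-01,  1.55944423e+00, -7.82042672e-06,
        1.09171809e+00, -1.05607576e-01]), 'qvel': array([-2.49655301e-05, -1.10772466e-03, -4.54043021e-04,  7.56746403e-04,
       -4.42846919e-04, -1.35373027e-03]), 'tau': array([ 1.19022850e-03, -6.12643147e+01, -2.58180231e+01,  6.93530194e-02,
        4.82251926e-02, -1.10768869e-04]), 'eef_pos': array([ 241.5272978 , -576.40760488,  404.16987478]), 'tcp_rot': array([-1.67020486,  1.56967744,  1.86815369]), 'ft_force': array([0.17764612, 0.10226675, 0.32294019]), 'moment': array([-0.01477806, -0.01533119,  0.03171256]), 'opening': 0.9989426571471908}
{'fx': 421.87056860611455, 'fy': 421.87056860611455, 'cx': 323.94283913285545, 'cy': 207.16534546068593, 'position': array([ 444.58637863,   29.77527967, 1507.72325685]), 'orientation': array([-3.02248464,  0.00843882, -1.54764053])}
{'fx': 499.64692893763976, 'fy': 499.64692893763976, 'cx': 322.6094549058539, 'cy': 202.70521881469318, 'position': array([ 468.18649033, 1177.42163604, 1190.05196193]), 'orientation': array([-2.32638188, -0.00560389, -3.02602915])}
```

View pics/top0.png

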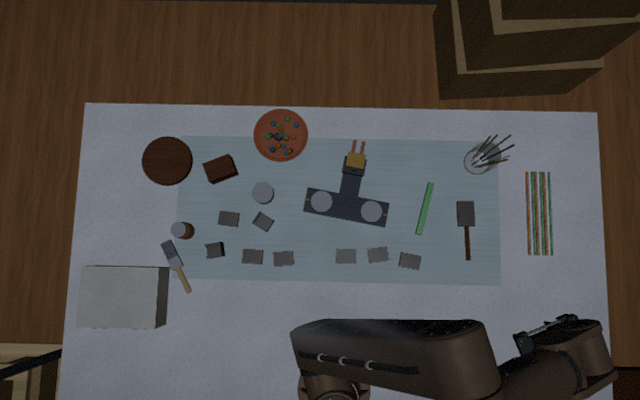

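View pics/side0.png

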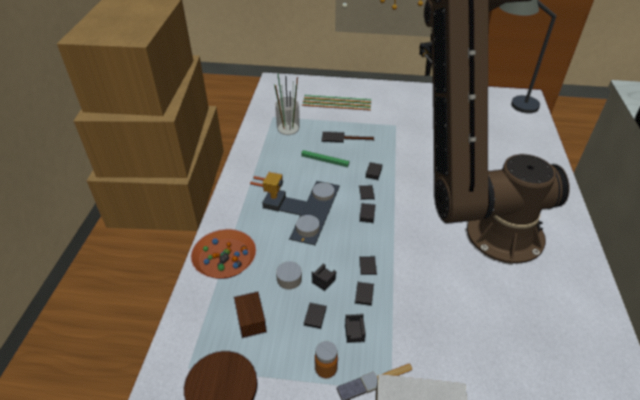

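The top view (up = +x, left = +y) shows the rail near (346,206), with pedestals at (321,201) and (371,211) and the spare at (262,193). Six plates lie at (229,218), (252,256), (284,258), (345,256), (377,254) and (410,260). The blocks are at (263,221) and (215,250), and the bar is at (425,208). The paddle is at (466,230) or (178,265), and the jar is at (182,230).

```bash
cat > h.py <<'E'
import numpy as np,cv2
from scipy.spatial.transform import Rotation as R
from cell import monitor,cams,job,env
def snap(n,f=None):
    c=cams.read_camera(n)
    if f: cv2.imwrite(f"pics/{f}.png",c["image"][:,:,::-1])
    return c
def cast(c,uv,z):
    uv=np.atleast_2d(uv).astype(float)
    d=np.c_[(uv[:,0]-c["cx"])/c["fx"],(uv[:,1]-c["cy"])/c["fy"],np.ones(len(uv))]@R.from_euler("xyz",c["orientation"]).as_matrix().T
    p=np.array(c["position"]); return (p+d*((z-p[2])/d[:,2])[:,None])[:,:2]
def proj(c,P):
    P=np.atleast_2d(P)-c["position"]; q=P@R.from_euler("xyz",c["orientation"]).as_matrix()
    return np.c_[q[:,0]/q[:,2]*c["fx"]+c["cx"],q[:,1]/q[:,2]*c["fy"]+c["cy"]]
def tool():
    s=monitor.state(); return s["eef_pos"],R.from_euler("xyz",s["tcp_rot"]).as_matrix(),s
def jaw(): # world direction angle of the jaw axis (tool y), mod pi
    M=tool()[1]; return np.arctan2(M[1,1],M[0,1])
def go(xy,zgrasp,jawang=None):
    """shift (cm, tool axes) and turn to bring grasp point to xy,z with the jaw axis along jawang (mod pi)"""
    p,M,s=tool(); g=p+171*M[:,0]
    d=M.T@(np.r_[xy,zgrasp]-g)/10
    t=0
    if jawang is not None: t=-((jawang-jaw()+np.pi/2)%np.pi-np.pi/2)  # tool x is down
    print("go",np.round(d,2),"turn",round(t,3),"j6",round(s["joints"][5],2),"grasp now",np.round(g,1),"jaw",round(jaw(),3))
E
python3 - <<'E'
from h import *
c=snap("top")
for n,z,uv in[("rail",6,(346,206)),("pedL",30,(321,201)),("pedR",30,(371,211)),("p1",10,(229,218)),("p2",10,(252,256)),("p3",10,(284,258)),("p4",10,(345,256)),("p5",10,(377,254)),("p6",10,(410,260)),("b1",40,(263,221)),("b2",40,(215,250)),("bar",20,(425,208))]:
    print(n,cast(c,uv,z).round(0))
go([450,0],400,0); p,M,s=tool();print(M.round(3))
w=snap("wrist","w0");print(w["position"],R.from_euler("xyz",w["orientation"]).as_matrix().round(2),w["fx"])
im=c["image"][130:280,150:450][:,:,::-1]
a=cv2.resize(im,None,fx=2.6,fy=2.6,interpolation=3)
cv2.imwrite("pics/topc.png",cv2.convertScaleAbs(a,alpha=1.6))
E
```

```text
rail [[630. -32.]]
pedL [[643.  57.]]
pedR [[ 611. -120.]]
p1 [[577. 385.]]
p2 [[444. 297.]]
p3 [[440. 183.]]
p4 [[452. -32.]]
p5 [[ 461. -144.]]
p6 [[ 443. -260.]]
b1 [[567. 258.]]
b2 [[462. 421.]]
bar [[ 627. -312.]]
go [-16.63 -45.11 -41.5 ] turn -1.174 j6 -0.11 grasp now [ 241.5 -576.3  233.3] jaw -1.174
[[-0.     0.386 -0.922]
 [ 0.001 -0.922 -0.386]
 [-1.    -0.001 -0.   ]]
[ 314.27737636 -545.04288341  385.01035286] [[ 0.39 -0.89 -0.26]
 [-0.92 -0.37 -0.11]
 [-0.    0.28 -0.96]] 345.0035638945104
```

View pics/topc.png

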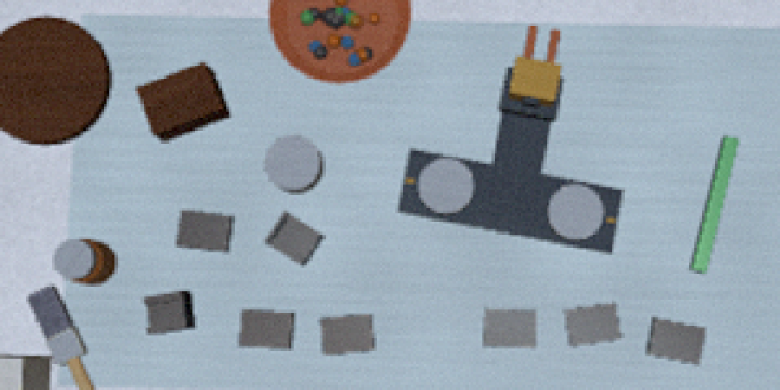

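The brightened crop shows the same layout with clear plate outlines, but it is too coarse to read thickness. I'll go closer with the wrist camera.

Emit:
apply_moves(series=[[-1,[-6.7,-27,-45.8],0.4],[-1,[-6.7,-27,-45.8],0.4],[-1,[-6.7,-27,-45.8],0.4],[-1,[-6.7,-27,-45.8],0.4],[-1,[-6.7,-27,-45.8],0.4],[-1,[-6.7,-27,-45.8],0.4],[-1,[-6.7,-27,-45.8],0.4],[-1,[-6.7,-27,-45.8],0.4],[-1,[-6.7,-27,-45.8],0.4],[-1,[-6.7,-27,-45.8],0.4],[-1,[-6.7,-27,-45.8],0.4],[-1,[-6.7,-27,-45.8],0.4],[-1,[-6.7,-27,-45.8],0.4],[-1,[-6.7,-27,-45.8],0.4],[-1,[-6.7,-27,-45.8],0.4]])

```text
t: 2.08
eef_pos: [559.5, -150.6, 471.7]
tcp_rot: [1.703, 1.571, -1.442]
ft_force: [0.3, -0.5, -0.1]
opening: 1.003
```

```bash
python3 - <<'E'
from h import *
w=snap("wrist","w1"); print(w["position"])
np.save("w1.npy",w,allow_pickle=True)
cv2.imwrite("pics/w1b.png",cv2.convertScaleAbs(w["image"][:,:,::-1],alpha=1.5,beta=20))
go([560,250],300,np.pi/2); print(tool()[1].round(2))
E
```

```text
[ 638.35761792 -149.92999196  452.45029385]
go [  0.07 -40.06   0.09] turn -0.003 j6 1.2 grasp now [ 559.6 -150.6  300.7] jaw -1.574
[[ 0. -0. -1.]
 [-0. -1.  0.]
 [-1.  0. -0.]]
```

View pics/w1b.png

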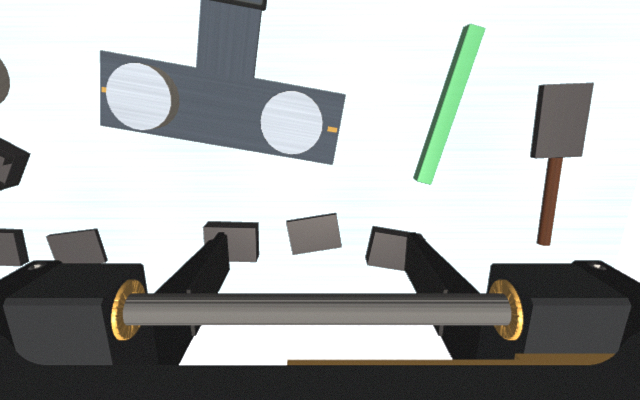

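This shows the rail, with left pedestal top at (140,97) and right at (292,122). The bar runs from (424,182) to (476,28). Plates are at (232,242), (314,234) and (388,248), partly hidden by the fingers, so I'll step back for a clear view of them.

Emit:
apply_moves(series=[[-1,[0,0,6],0],[-1,[0,0,13],0],[-1,[0,0,13],0],[-1,[0,0,13],0],[-1,[0,0,13],0],[-1,[0,0,13],0]])

```text
t: 2.88
eef_pos: [430.5, -150.1, 471.4]
tcp_rot: [-0.384, 1.57, 2.755]
ft_force: [-0.5, -0.6, 0.1]
opening: 1.002
```

```bash
python3 - <<'E'
from h import *
w=snap("wrist"); print(w["position"],tool()[0])
np.save("w2.npy",w,allow_pickle=True)
E
```

```text
[ 509.32720866 -149.29190542  452.07245619] [ 430.35985149 -150.03386963  471.37704708]
```

Emit:
apply_moves(series=[[-1,[0,-40,0],0],[-1,[0,-40,0],0],[-1,[0,-40,0],0],[-1,[0,-40,0],0],[-1,[0,-40,0],0],[-1,[0,-40,0],0],[-1,[0,-40,0],0],[-1,[0,-40,0],0],[-1,[0,-40,0],0],[-1,[0,-40,0],0]])

```text
t: 4.18
eef_pos: [431.1, 249.1, 471.8]
tcp_rot: [1.966, 1.571, -1.18]
ft_force: [0.4, -0.2, 0.4]
opening: 1.0
```

```bash
python3 - <<'E'
from h import *
w=snap("wrist"); print(w["position"],tool()[0])
np.save("w3.npy",w,allow_pickle=True)
w2=np.load("w2.npy",allow_pickle=True).item()
f=lambda im:cv2.convertScaleAbs(im[:270,:,::-1],alpha=1.7,beta=20)
cv2.imwrite("pics/w23.png",np.vstack([f(w2["image"]),f(w["image"])]))
E
```

```text
[509.95497564 249.70699299 452.44540247] [431.09924941 249.11057388 471.80352109]
```

View pics/w23.png

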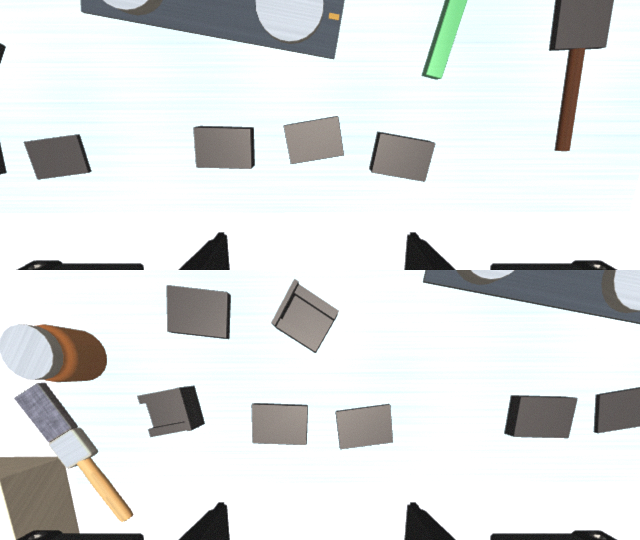

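In the upper strip (w2), plates are at (57,157), (224,147), (314,140) and (402,157). In the lower strip (w3), plates are at (198,312), (280,424), (365,426) and (540,416). The blocks are at (305,316), with its end wall to the upper left, and at (172,410), with its wall on the right. The paddle is the dark one at far right. Next is an enlarged mosaic to tell the thicknesses.

```bash
python3 - <<'E'
from h import *
w2=np.load("w2.npy",allow_pickle=True).item();w3=np.load("w3.npy",allow_pickle=True).item();w1=np.load("w1.npy",allow_pickle=True).item()
def crop(w,u,v):
    a=w["image"][max(v-25,0):v+25,u-38:u+38,::-1]; a=cv2.copyMakeBorder(a,0,50-a.shape[0],0,76-a.shape[1],0)
    a=cv2.resize(a,None,fx=3.4,fy=3.4,interpolation=cv2.INTER_CUBIC)
    return np.uint8(255*np.clip(a/110.,0,1)**.6)
g=[(w3,198,42),(w3,280,154),(w3,365,156),(w2,57,157),(w2,224,147),(w3,540,146),(w2,314,140),(w2,402,157),(w1,314,234)]
t=[crop(*a) for a in g]
cv2.imwrite("pics/mos.png",np.vstack([np.hstack(t[i:i+3]) for i in(0,3,6)]))
# pedestal tops: bright blobs
im=w1["image"]; hsv=cv2.cvtColor(im,cv2.COLOR_RGB2HSV); print(im[97,140],im[122,292],im[60,140],im[20,300],im[120,200])
E
```

```text
[137 143 148] [136 142 149] [46 51 57] [156 170 174] [47 52 58]
```

View pics/mos.png

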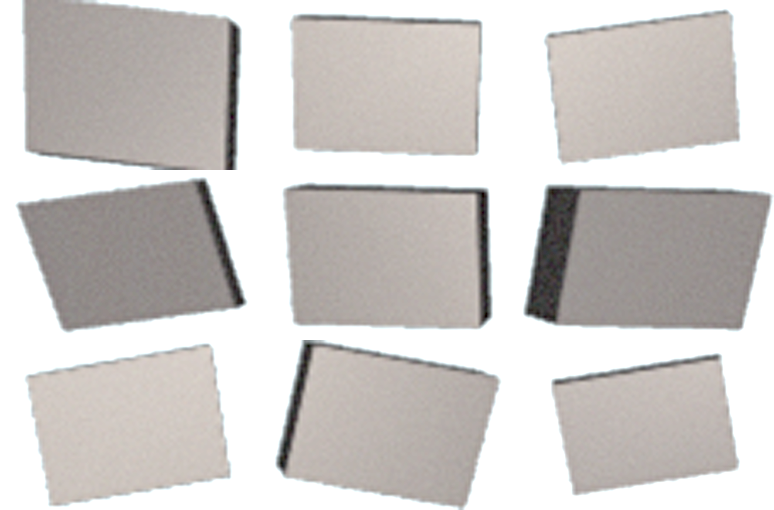

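```bash
cat >> h.py <<'E'
def plates(w,rowmax=262,zc=16):
    """graphite blobs: silhouette + lit top face; prints height test and pose"""
    g=cv2.cvtColor(w["image"],cv2.COLOR_RGB2GRAY); sat=cv2.cvtColor(w["image"],cv2.COLOR_RGB2HSV)[:,:,1]
    sil=((g<105)).astype(np.uint8); sil[rowmax:]=0
    n,lab,st,cen=cv2.connectedComponentsWithStats(sil)
    for i in range(1,n):
        x,y,ww,hh,a=st[i]
        if a<800 or a>16000 or x<=0 or x+ww>=640 or y<=0 or y+hh>=rowmax: continue
        m=(lab==i).astype(np.uint8); t=np.median(g[(lab==i)]); 
        top=cv2.morphologyEx(((g>t*.72)&(lab==i)).astype(np.uint8),cv2.MORPH_OPEN,np.ones((3,3)))
        cs=cv2.findContours(top,0,1)[0]
        if not cs: continue
        c=max(cs,key=cv2.contourArea)
        out=[]
        for h in(8,16,24):
            (cx,cy),(e1,e2),ang=cv2.minAreaRect((cast(w,c[:,0],h)*10).astype(np.float32))
            r=cv2.boxPoints(((0,0),(e1,e2),ang)); k=r[1]-r[0] if np.hypot(*(r[1]-r[0]))>np.hypot(*(r[2]-r[1])) else r[2]-r[1]
            la=np.arctan2(k[1],k[0])%np.pi; e=sorted((e1/10,e2/10))
            q=np.array([[s*35,u*25] for s,u in((1,1),(1,-1),(-1,-1),(-1,1))])@np.array([[np.cos(la),np.sin(la)],[-np.sin(la),np.cos(la)]])+np.array([cx,cy])/10
            P=proj(w,np.r_[np.c_[q,q[:,0]*0+h],np.c_[q,q[:,0]*0]])
            side=cv2.contourArea(cv2.convexHull(P.astype(np.float32)))-cv2.contourArea(P[:4].astype(np.float32))
            out.append(f"h{h}:({cx/10:.0f},{cy/10:.0f}) long{la:.2f} {e[0]:.1f}x{e[1]:.1f} side{side:.0f}")
        print("px",cen[i].round(0),"side meas",a-int(top.sum())," | ".join(out))
E
python3 - <<'E'
from h import *
for f in("w2","w3","w1"):
    print(f);w=np.load(f+".npy",allow_pickle=True).item();plates(w)
w=np.load("w1.npy",allow_pickle=True).item()
g=cv2.cvtColor(w["image"],cv2.COLOR_RGB2GRAY)
rail=cv2.inRange(g,35,75)
m=cv2.morphologyEx(cv2.inRange(g,115,165),cv2.MORPH_OPEN,np.ones((5,5)))
for c in cv2.findContours(m,cv2.RETR_LIST,1)[0]:
    if 2000<cv2.contourArea(c)<6000:
        for h in(24,32,40):
            (x,y),(a,b),_=cv2.fitEllipse((cast(w,c[:,0],h)*10).astype(np.float32)); print("ped h",h,round(x/10,1),round(y/10,1),round(a/10,1),round(b/10,1))
E
```

```text
w2
px [314. 140.] side meas 1 h8:(460,-145) long1.73 50.9x70.6 side18 | h16:(461,-145) long1.73 49.9x69.3 side36 | h24:(462,-146) long1.73 49.0x68.0 side54
px [224. 147.] side meas 274 h8:(450,-28) long1.54 51.6x72.1 side75 | h16:(451,-30) long1.54 50.7x70.8 side150 | h24:(452,-32) long1.54 49.8x69.5 side226
px [401. 156.] side meas 234 h8:(437,-261) long1.40 52.1x72.1 side66 | h16:(439,-259) long1.40 51.1x70.8 side133 | h24:(440,-257) long1.40 50.2x69.5 side199
px [ 58. 156.] side meas 156 h8:(439,188) long1.70 50.7x70.2 side164 | h16:(440,182) long1.70 49.8x68.9 side329 | h24:(442,176) long1.70 48.8x67.6 side497
w3
px [304.  47.] side meas 405 h8:(563,264) long1.02 40.9x55.2 side15 | h16:(562,263) long1.02 40.1x54.2 side28 | h24:(561,263) long1.02 39.4x53.2 side40
px [198.  42.] side meas 254 h8:(577,392) long1.46 51.4x70.8 side100 | h16:(576,389) long1.46 50.5x69.5 side200 | h24:(574,387) long1.46 49.6x68.3 side299
px [73. 84.] side meas 139 h8:(528,550) long1.47 66.3x82.8 side162 | h16:(528,544) long1.47 65.2x81.3 side327 | h24:(528,539) long1.47 64.0x79.8 side493
px [ 61. 158.] 
[... 716 characters left out ...]
:(442,190) long1.70 49.1x68.2 side147
w1
px [441. 100.] side meas 8 h8:(630,-302) long2.89 7.1x189.4 side104 | h16:(630,-300) long2.89 6.9x186.0 side209 | h24:(630,-297) long2.89 6.8x182.6 side315
px [558. 139.] side meas 952 h8:(550,-463) long0.05 60.2x214.9 side237 | h16:(552,-458) long0.05 59.1x211.1 side478 | h24:(553,-452) long0.05 58.0x207.2 side723
px [314. 233.] side meas 106 h8:(460,-146) long1.73 49.3x69.9 side95 | h16:(463,-146) long1.73 48.4x68.6 side191 | h24:(466,-146) long1.73 47.5x67.4 side289
ped h 24 611.8 -119.0 73.3 73.6
ped h 32 612.3 -119.6 72.0 72.2
ped h 40 612.8 -120.2 70.6 70.8
ped h 24 642.8 62.2 74.6 75.2
ped h 32 642.8 58.2 73.2 73.7
ped h 40 642.7 54.2 71.9 72.3
```

```bash
python3 - <<'E'
from h import *
go([452,-32.5],120,-.015)
w3=np.load("w3.npy",allow_pickle=True).item()
a=np.hstack([cv2.resize(w3["image"][v-32:v+32,u-40:u+40,::-1],None,fx=5,fy=5,interpolation=2) for u,v in((304,47),(173,140))])
cv2.imwrite("pics/blk.png",np.uint8(255*np.clip(a/120.,0,1)**.5))
E
```

```text
go [18.08 28.15 -2.21] turn -1.56 j6 1.97 grasp now [431.1 249.1 300.8] jaw -1.575
```

View pics/blk.png

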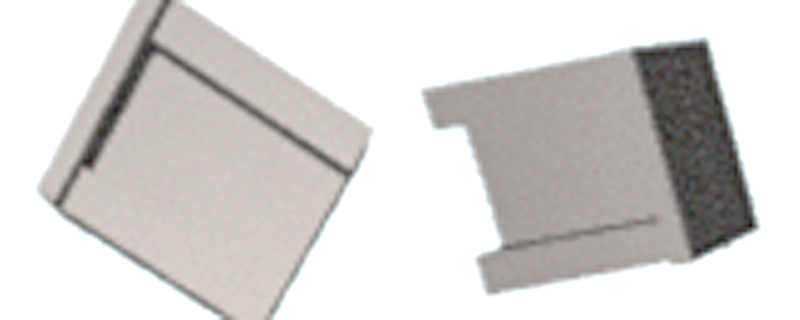

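Block 1's end wall faces upper-left (about +1.04 rad in world) and block 2's faces right (about -1.38 rad), so each suits its own seat with a small turn. I read the plates as p3 and p5 = 8 mm, p1 and p2 = 16 mm, p4 and p6 = 24 mm, and the pedestals as left 32 mm and right 24 mm. That gives left = 24+16 and right = 24+16+8.

Emit:
apply_moves(series=[[-1,[18,28.1,-2.2],-1.56],[-1,[18,28.1,-2.2],-1.56],[-1,[18,28.1,-2.2],-1.56],[-1,[18,28.1,-2.2],-1.56],[-1,[18,28.1,-2.2],-1.56],[-1,[18,28.1,-2.2],-1.56],[-1,[18,28.1,-2.2],-1.56],[-1,[18,28.1,-2.2],-1.56],[-1,[18,28.1,-2.2],-1.56],[-1,[18,28.1,-2.2],-1.56],[-1,[18,28.1,-2.2],-1.56],[-1,[18,28.1,-2.2],-1.56]])

```text
t: 5.72
eef_pos: [452.0, -31.2, 291.8]
tcp_rot: [1.069, 1.571, -0.518]
ft_force: [0.2, -0.1, 0.1]
opening: 0.999
```

```bash
python3 - <<'E'
from h import *
go([452,-32.5],25,-.015); go([642.8,58.2],150,-.17)
w=snap("wrist","w4"); print(w["position"])
cv2.imwrite("pics/w4.png",cv2.convertScaleAbs(w["image"][:,:,::-1],alpha=1.6,beta=20))
E
```

```text
go [ 9.58 -0.    0.13] turn -0.001 j6 -0.2 grasp now [452.  -31.2 120.8] jaw -0.016
go [-2.92 18.93 -9.24] turn 0.154 j6 -0.2 grasp now [452.  -31.2 120.8] jaw -0.016
[453.49425881  48.384118   272.47906402]
```

View pics/w4.png

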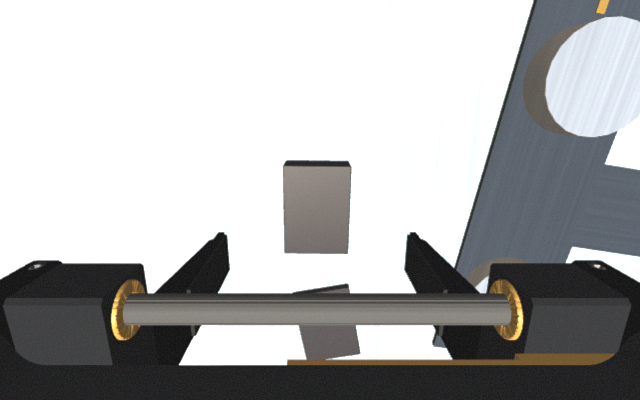

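The picture shows plate p4 centred between the open fingers at (318,207), so I descend and grip.

Emit:
apply_moves(series=[[-1,[5,0,0],0],[-1,[8,0,0],0],[-1,[9.6,0,0],0],[-1,[9.6,0,0],0],[0.4,[9.6,0,0],0],[1,[9.6,0,0],0],[1,[9.6,0,0],0],[1,[9.6,0,0],0],[1,[9.6,0,0],0],[1,[9.6,0,0],0],[1,[9.6,0,0],0],[1,[7,0,0],0],[1,[2,0,0],0],[1,[-2.9,0,0],0],[1,[-2.9,0,0],0]])

```text
t: 7.65
eef_pos: [452.1, -31.0, 323.3]
tcp_rot: [1.359, 1.565, -0.226]
ft_force: [0.2, 0.2, -2.6]
opening: 0.524
```

```bash
python3 - <<'E'
from h import *
go([642.8,58.2],150,-.17); print(tool()[2]["ft_force"])
E
```

```text
go [ 0.33 18.84 -9.21] turn 0.156 j6 -0.2 grasp now [453.1 -31.3 152.3] jaw -0.014
[ 0.18597493  0.16508111 -2.62360764]
```

Emit:
apply_moves(series=[[1,[0.3,18.8,-9.2],0.156],[1,[0.3,18.8,-9.2],0.156],[1,[0.3,18.8,-9.2],0.156],[1,[0.3,18.8,-9.2],0.156],[1,[0.3,18.8,-9.2],0.156],[1,[0.3,18.8,-9.2],0.156],[1,[4,18.8,-9.2],0.156],[1,[7,18.8,-9.2],0.156],[1,[8.5,18.8,-9.2],0.156],[1,[9.3,18.8,-9.2],0.156],[1,[9.3,18.8,-9.2],0.156]])

```text
t: 9.02
eef_pos: [641.3, 58.1, 228.3]
tcp_rot: [1.615, 1.57, -0.126]
ft_force: [0.3, 0.5, -1.4]
opening: 0.524
```

```bash
python3 - <<'E'
from h import *
go([642.8,58.2],57,-.17); print(tool()[2]["ft_force"])
E
```

```text
go [ 0.03  0.14 -0.04] turn -0.0 j6 0.16 grasp now [641.4  58.1  57.3] jaw -0.17
[ 0.26375805  0.46986351 -1.44822346]
```

Emit:
apply_moves(series=[[1,[0.05,0.14,0],0],[1,[0.05,0.14,0],0],[0.6,[0.05,0.14,0],0],[0,[0.05,0.14,0],0],[-0.5,[0.05,0.14,0],0],[-1,[0.05,0.14,0],0],[-1,[0.05,0.14,0],0],[-1,[0.05,0.14,0],0],[-1,[-4,0.14,0],0],[-1,[-9,0.14,0],0],[-1,[-9,0.14,0],0]])

```text
t: 10.4
eef_pos: [643.0, 58.1, 321.6]
tcp_rot: [1.718, 1.564, -0.023]
ft_force: [0.3, -0.4, 0.0]
opening: 0.997
```

```bash
python3 - <<'E'
from h import *
go([443,297],130,1.54-1.571);  print(tool()[2]["ft_force"])
w=snap("wrist","w5"); np.save("w5.npy",w,allow_pickle=True)
E
```

```text
go [  1.92 -23.88 -20.14] turn -0.139 j6 0.16 grasp now [644.2  58.1 150.6] jaw -0.17
[ 0.28120736 -0.39255801  0.00572939]
```

Emit:
apply_moves(series=[[-1,[1.9,-23.9,-20.1],-0.14],[-1,[1.9,-23.9,-20.1],-0.14],[-1,[1.9,-23.9,-20.1],-0.14],[-1,[1.9,-23.9,-20.1],-0.14],[-1,[1.9,-23.9,-20.1],-0.14],[-1,[1.9,-23.9,-20.1],-0.14],[-1,[1.9,-23.9,-20.1],-0.14],[-1,[1.9,-23.9,-20.1],-0.14]])

```text
t: 11.45
eef_pos: [441.9, 295.7, 298.3]
tcp_rot: [-0.692, 1.57, -2.295]
ft_force: [-0.6, 0.3, 0.8]
opening: 0.999
```

```bash
python3 - <<'E'
from h import *
w=snap("wrist"); np.save("w6.npy",w,allow_pickle=True);plates(w)
go([443.5,297],24,-.03)
E
```

```text
px [495.  71.] side meas 829 h8:(580,389) long1.46 51.0x72.2 side417 | h16:(576,389) long1.46 49.5x70.0 side841 | h24:(572,388) long1.46 48.0x67.9 side1271
px [318. 198.] side meas 246 h8:(443,295) long1.53 51.7x71.5 side102 | h16:(444,297) long1.53 50.1x69.4 side203 | h24:(444,300) long1.53 48.6x67.3 side303
go [10.34  0.16 -0.15] turn -0.002 j6 0.5 grasp now [441.9 295.6 127.4] jaw -0.032
```

Emit:
apply_moves(series=[[-1,[5,0.1,-0.1],0],[-1,[9,0.1,-0.1],0],[-1,[10.3,0.1,-0.1],0],[-1,[10.3,0.1,-0.1],0],[0.4,[10.3,0.1,-0.1],0],[1,[10.3,0.1,-0.1],0],[1,[10.3,0.1,-0.1],0],[1,[10.3,0.1,-0.1],0],[1,[10.3,0.1,-0.1],0],[1,[10.3,0.1,-0.1],0],[1,[10.3,0.1,-0.1],0],[1,[7,0.1,-0.1],0],[1,[2,0.1,-0.1],0],[1,[-2.5,0.1,-0.1],0],[1,[-2.5,0.1,-0.1],0]])

```text
t: 13.38
eef_pos: [442.3, 297.7, 326.4]
tcp_rot: [2.048, 1.566, 0.448]
ft_force: [0.2, 0.3, -3.0]
opening: 0.525
```

```bash
python3 - <<'E'
from h import *
go([642.8,58.2],81,-.17); print(tool()[2]["ft_force"])
E
```

```text
go [ 7.48 20.65 23.4 ] turn 0.14 j6 0.5 grasp now [443.1 298.1 155.4] jaw -0.03
[ 0.22427148  0.33809704 -2.96551969]
```

Emit:
apply_moves(series=[[1,[0,20.65,23.4],0.14],[1,[0,20.65,23.4],0.14],[1,[0,20.65,23.4],0.14],[1,[0,20.65,23.4],0.14],[1,[0,20.65,23.4],0.14],[1,[0,20.65,23.4],0.14],[1,[0,20.65,23.4],0.14],[1,[4,20.65,23.4],0.14],[1,[6.5,20.65,23.4],0.14],[1,[7.5,20.65,23.4],0.14],[1,[7.5,20.65,23.4],0.14],[1,[7.5,20.65,23.4],0.14]])

```text
t: 14.88
eef_pos: [641.0, 58.5, 249.1]
tcp_rot: [-1.941, 1.57, 2.602]
ft_force: [-2.1, 1.9, 4.2]
opening: 0.524
```

```bash
python3 - <<'E'
from h import *
go([642.8,58.2],80,-.17); print(tool()[2]["ft_force"])
E
```

```text
go [-0.19  0.18  0.01] turn 0.001 j6 0.16 grasp now [641.   58.6  78.1] jaw -0.169
[-2.13704379  1.88061527  4.16657612]
```

Emit:
apply_moves(series=[[1,[-0.1,0.15,0],0],[0.6,[-0.1,0.15,0],0],[0,[-0.1,0.15,0],0],[-0.5,[-0.1,0.15,0],0],[-1,[-0.1,0.15,0],0],[-1,[-0.1,0.15,0],0],[-1,[-0.1,0.15,0],0],[-1,[-4,0.15,0],0],[-1,[-9,0.15,0],0],[-1,[-9,0.15,0],0]])

```text
t: 16.12
eef_pos: [643.3, 57.3, 342.6]
tcp_rot: [1.719, 1.564, -0.021]
ft_force: [-0.4, 0.3, -0.8]
opening: 1.002
```

```bash
python3 - <<'E'
from h import *
go([440,-257],130,1.40-1.571);  print(tool()[2]["ft_force"])
c=snap("top"); np.save("t1.npy",c,allow_pickle=True)
im=c["image"][130:280,150:450][:,:,::-1]
cv2.imwrite("pics/topd.png",cv2.convertScaleAbs(cv2.resize(im,None,fx=2.6,fy=2.6,interpolation=3),alpha=1.6))
E
```

```text
go [  4.03 -14.87  34.43] turn 0.001 j6 0.16 grasp now [644.5  57.3 171.6] jaw -0.17
[-0.37212362  0.30073456 -0.80473713]
```

Emit:
apply_moves(series=[[-1,[4,-14.9,34.4],0],[-1,[4,-14.9,34.4],0],[-1,[4,-14.9,34.4],0],[-1,[4,-14.9,34.4],0],[-1,[4,-14.9,34.4],0],[-1,[4,-14.9,34.4],0],[-1,[4,-14.9,34.4],0],[-1,[4,-14.9,34.4],0],[-1,[4,-14.9,34.4],0],[-1,[4,-14.9,34.4],0]])

```text
t: 17.42
eef_pos: [438.5, -255.6, 298.7]
tcp_rot: [0.561, 1.571, -1.178]
ft_force: [0.1, -0.6, 0.0]
opening: 0.997
```

```bash
python3 - <<'E'
from h import *
w=snap("wrist"); np.save("w7.npy",w,allow_pickle=True);plates(w)
go([440,-257],25,-.17)
E
```

```text
px [318. 203.] side meas 380 h8:(439,-262) long1.39 53.5x73.5 side112 | h16:(439,-259) long1.39 51.9x71.3 side223 | h24:(440,-257) long1.39 50.3x69.2 side334
go [10.27  0.17  0.1 ] turn 0.002 j6 -0.49 grasp now [ 438.5 -255.8  127.7] jaw -0.168
```

Emit:
apply_moves(series=[[-1,[5,0.1,0.1],0],[-1,[9,0.1,0.1],0],[-1,[10.2,0.1,0.1],0],[-1,[10.2,0.1,0.1],0],[0.4,[10.2,0.1,0.1],0],[1,[10.2,0.1,0.1],0],[1,[10.2,0.1,0.1],0],[1,[10.2,0.1,0.1],0],[1,[10.2,0.1,0.1],0],[1,[10.2,0.1,0.1],0],[1,[10.2,0.1,0.1],0],[1,[7,0.1,0.1],0],[1,[2,0.1,0.1],0],[1,[-2.5,0.1,0.1],0],[1,[-2.5,0.1,0.1],0]])

```text
t: 19.35
eef_pos: [438.9, -257.8, 326.3]
tcp_rot: [1.073, 1.566, -0.668]
ft_force: [-1.0, -0.4, -1.9]
opening: 0.526
```

```bash
python3 - <<'E'
from h import *
go([611.8,-119],49,-.17); print(tool()[2]["ft_force"])
E
```

```text
go [ 10.66  14.56 -16.67] turn 0.0 j6 -0.49 grasp now [ 439.6 -258.4  155.3] jaw -0.17
[-1.038707   -0.35747138 -1.88940506]
```

Emit:
apply_moves(series=[[1,[0,14.6,-16.7],0],[1,[0,14.6,-16.7],0],[1,[0,14.6,-16.7],0],[1,[0,14.6,-16.7],0],[1,[0,14.6,-16.7],0],[1,[0,14.6,-16.7],0],[1,[4,14.6,-16.7],0],[1,[8,14.6,-16.7],0],[1,[9.8,14.6,-16.7],0],[1,[10.5,14.6,-16.7],0],[1,[10.5,14.6,-16.7],0],[1,[10.5,14.6,-16.7],0]])

```text
t: 20.85
eef_pos: [610.7, -118.4, 220.0]
tcp_rot: [0.952, 1.57, -0.789]
ft_force: [-4.4, -1.7, 7.3]
opening: 0.526
```

```bash
python3 - <<'E'
from h import *
go([611.8,-119],49,-.17); print(tool()[2]["ft_force"])
E
```

```text
go [-0.    0.1   0.03] turn -0.0 j6 -0.13 grasp now [ 610.8 -118.5   49. ] jaw -0.17
[-4.36147612 -1.6946601   7.26891591]
```

Emit:
apply_moves(series=[[1,[0,0.1,0],0],[0.6,[0,0.1,0],0],[0,[0,0.1,0],0],[-0.5,[0,0.1,0],0],[-1,[0,0.1,0],0],[-1,[0,0.1,0],0],[-1,[0,0.1,0],0],[-1,[-4,0.1,0],0],[-1,[-10,0.1,0],0],[-1,[-10,0.1,0],0]])

```text
t: 22.1
eef_pos: [612.4, -118.1, 323.0]
tcp_rot: [1.441, 1.563, -0.3]
ft_force: [-1.0, -0.7, -0.2]
opening: 1.001
```

```bash
python3 - <<'E'
from h import *
go([576,389],150,1.46-1.571);  print(tool()[2]["ft_force"])
E
```

```text
go [  0.06 -12.29 -49.38] turn -0.059 j6 -0.13 grasp now [ 613.7 -118.5  152. ] jaw -0.17
[-0.96272781 -0.6741016  -0.18417169]
```

Emit:
apply_moves(series=[[-1,[0,-12.3,-49.4],-0.06],[-1,[0,-12.3,-49.4],-0.06],[-1,[0,-12.3,-49.4],-0.06],[-1,[0,-12.3,-49.4],-0.06],[-1,[0,-12.3,-49.4],-0.06],[-1,[0,-12.3,-49.4],-0.06],[-1,[0,-12.3,-49.4],-0.06],[-1,[0,-12.3,-49.4],-0.06],[-1,[0,-12.3,-49.4],-0.06],[-1,[0,-12.3,-49.4],-0.06],[-1,[0,-12.3,-49.4],-0.06],[-1,[0,-12.3,-49.4],-0.06]])

```text
t: 23.6
eef_pos: [574.8, 388.3, 318.8]
tcp_rot: [0.133, 1.571, -1.549]
ft_force: [0.5, 0.4, 0.2]
opening: 0.998
```

```bash
python3 - <<'E'
from h import *
w=snap("wrist"); np.save("w8.npy",w,allow_pickle=True);plates(w)
go([576,389],24,-.11)
E
```

```text
px [172. 168.] side meas 2150 h8:(457,428) long1.75 36.7x57.2 side275 | h16:(460,429) long1.75 35.7x55.6 side555 | h24:(464,430) long1.75 34.7x54.0 side841
px [317. 193.] side meas 181 h8:(575,386) long1.46 51.3x71.1 side85 | h16:(576,388) long1.46 49.9x69.1 side169 | h24:(576,391) long1.46 48.5x67.2 side253
go [12.39  0.11 -0.07] turn -0.002 j6 0.61 grasp now [574.8 388.4 147.9] jaw -0.112
```

Emit:
apply_moves(series=[[-1,[5,0.1,0],0],[-1,[9,0.1,0],0],[-1,[11.5,0.1,0],0],[-1,[12.4,0.1,0],0],[-1,[12.4,0.1,0],0],[0.4,[12.4,0.1,0],0],[1,[12.4,0.1,0],0],[1,[12.4,0.1,0],0],[1,[12.4,0.1,0],0],[1,[12.4,0.1,0],0],[1,[12.4,0.1,0],0],[1,[12.4,0.1,0],0],[1,[9,0.1,0],0],[1,[4,0.1,0],0],[1,[-1,0.1,0],0],[1,[-1,0.1,0],0]])

```text
t: 25.65
eef_pos: [575.5, 389.7, 332.8]
tcp_rot: [2.17, 1.564, 0.489]
ft_force: [-0.7, -0.1, -0.9]
opening: 0.525
```

```bash
python3 - <<'E'
from h import *
go([611.8,-119],73,-.17); print(tool()[2]["ft_force"])
E
```

```text
go [ 8.74  9.05 50.26] turn 0.06 j6 0.61 grasp now [576.5 390.3 161.8] jaw -0.11
[-0.70017065 -0.11536707 -0.8796547 ]
```

Emit:
apply_moves(series=[[1,[0,9.05,50.2],0.06],[1,[0,9.05,50.2],0.06],[1,[0,9.05,50.2],0.06],[1,[0,9.05,50.2],0.06],[1,[0,9.05,50.2],0.06],[1,[0,9.05,50.2],0.06],[1,[0,9.05,50.2],0.06],[1,[0,9.05,50.2],0.06],[1,[0,9.05,50.2],0.06],[1,[0,9.05,50.2],0.06],[1,[3,9.05,50.2],0.06],[1,[6,9.05,50.2],0.06],[1,[8,9.05,50.2],0.06],[1,[8.6,9.05,50.2],0.06],[1,[8.6,9.05,50.2],0.06],[1,[8.6,9.05,50.2],0.06]])

```text
t: 27.65
eef_pos: [610.2, -118.3, 243.1]
tcp_rot: [1.41, 1.57, -0.33]
ft_force: [0.4, 0.8, -1.6]
opening: 0.521
```

```bash
python3 - <<'E'
from h import *
go([611.8,-119],72,-.17); print(tool()[2]["ft_force"])
E
```

```text
go [0.01 0.16 0.04] turn 0.001 j6 -0.13 grasp now [ 610.3 -118.4   72.1] jaw -0.169
[ 0.44352646  0.76488769 -1.58287544]
```

Not yet in contact, so I lower 1.5 mm, release and head for p5 (8 mm).

Emit:
apply_moves(series=[[1,[0.1,0.15,0],0],[1,[0.15,0.15,0],0],[1,[0.15,0.15,0],0],[0.6,[0.15,0.15,0],0],[0,[0.15,0.15,0],0],[-0.5,[0.15,0.15,0],0],[-1,[0.15,0.15,0],0],[-1,[0.15,0.15,0],0],[-1,[0.15,0.15,0],0],[-1,[-4,0.15,0],0],[-1,[-7,0.15,0],0],[-1,[-7,0.15,0],0]])

```text
t: 29.15
eef_pos: [611.8, -119.7, 314.8]
tcp_rot: [1.427, 1.567, -0.314]
ft_force: [-0.3, 0.6, -1.2]
opening: 1.001
```

```bash
python3 - <<'E'
from h import *
go([461,-146],130,1.73-1.571);  print(tool()[2]["ft_force"])
E
```

```text
go [  1.33 -14.49   5.13] turn -0.329 j6 -0.13 grasp now [ 612.5 -119.9  143.8] jaw -0.17
[-0.33142609  0.56040388 -1.23071807]
```

Emit:
apply_moves(series=[[-1,[1.3,-14.5,5.1],-0.33],[-1,[1.3,-14.5,5.1],-0.33],[-1,[1.3,-14.5,5.1],-0.33],[-1,[1.3,-14.5,5.1],-0.33],[-1,[1.3,-14.5,5.1],-0.33],[-1,[1.3,-14.5,5.1],-0.33]])

```text
t: 29.9
eef_pos: [460.8, -145.3, 299.4]
tcp_rot: [0.734, 1.571, -0.676]
ft_force: [0.4, 0.1, -0.3]
opening: 1.0
```

```bash
python3 - <<'E'
from h import *
w=snap("wrist"); np.save("w9.npy",w,allow_pickle=True);plates(w)
go([461,-146],22,.16)
E
```

```text
px [314. 198.] side meas 123 h8:(460,-146) long1.73 50.2x68.4 side99 | h16:(459,-143) long1.73 48.7x66.4 side198 | h24:(459,-141) long1.73 47.3x64.4 side296
go [1.065e+01 1.000e-02 8.000e-02] turn 0.001 j6 -0.6 grasp now [ 460.7 -145.2  128.5] jaw 0.161
```

Emit:
apply_moves(series=[[-1,[5,0,0.1],0],[-1,[9,0,0.1],0],[-1,[10.2,0,0.1],0],[-1,[10.6,0,0.1],0],[0.4,[10.6,0,0.1],0],[1,[10.6,0,0.1],0],[1,[10.6,0,0.1],0],[1,[10.6,0,0.1],0],[1,[10.6,0,0.1],0],[1,[10.6,0,0.1],0],[1,[10.6,0,0.1],0],[1,[8,0,0.1],0],[1,[4,0,0.1],0],[1,[-2,0,0.1],0],[1,[-2,0,0.1],0]])

```text
t: 31.82
eef_pos: [460.4, -146.4, 323.1]
tcp_rot: [0.956, 1.564, -0.455]
ft_force: [0.9, 0.5, -1.5]
opening: 0.519
```

```bash
python3 - <<'E'
from h import *
go([611.8,-119],87,-.17); print(tool()[2]["ft_force"])
E
```

```text
go [ 6.6  15.25 -0.38] turn 0.33 j6 -0.6 grasp now [ 461.5 -146.9  152.1] jaw 0.16
[ 0.93629533  0.45435096 -1.53067775]
```

Emit:
apply_moves(series=[[1,[0,15.3,-0.4],0.33],[1,[0,15.3,-0.4],0.33],[1,[0,15.3,-0.4],0.33],[1,[0,15.3,-0.4],0.33],[1,[0,15.3,-0.4],0.33],[1,[3,15.3,-0.4],0.33],[1,[5.5,15.3,-0.4],0.33],[1,[6.3,15.3,-0.4],0.33],[1,[6.6,15.3,-0.4],0.33],[1,[6.6,15.3,-0.4],0.33]])

```text
t: 33.08
eef_pos: [609.0, -118.2, 256.3]
tcp_rot: [-1.456, 1.568, 3.087]
ft_force: [-13.9, 1.7, 25.4]
opening: 0.52
```

```bash
python3 - <<'E'
from h import *
go([611.8,-119],86.5,-.17); print(tool()[2]["ft_force"])
E
```

```text
go [-0.12  0.32  0.03] turn -0.0 j6 -0.13 grasp now [ 608.7 -118.2   85.3] jaw -0.17
[-13.9271536    1.66442843  25.39902852]
```

Emit:
apply_moves(series=[[1,[-0.15,0.1,0],0],[1,[-0.15,0.2,0],0],[1,[-0.15,0.2,0],0],[0.6,[-0.1,0.2,0],0],[0,[-0.1,0.2,0],0],[-0.5,[-0.1,0.2,0],0],[-1,[-0.1,0.2,0],0],[-1,[-0.1,0.2,0],0],[-1,[-0.1,0.2,0],0],[-1,[-4,0.2,0],0],[-1,[-10,0.2,0],0],[-1,[-10,0.2,0],0],[-1,[-10,0.2,0],0]])

```text
t: 34.7
eef_pos: [612.3, -118.3, 353.2]
tcp_rot: [-1.494, 1.57, 3.049]
ft_force: [-0.0, 0.1, -0.1]
opening: 0.998
```

```bash
python3 - <<'E'
from h import *
go([567,258],180,1.04-1.571);  print(tool()[2]["ft_force"])
w=snap("wrist")
cv2.imwrite("pics/w10.png",cv2.convertScaleAbs(w["image"][:,:,::-1],alpha=1.6,beta=20))
E
```

```text
go [  0.23 -10.82 -36.32] turn 0.361 j6 -0.13 grasp now [ 612.2 -118.3  182.2] jaw -0.17
[-0.00926369  0.12448178 -0.09779674]
```

View pics/w10.png

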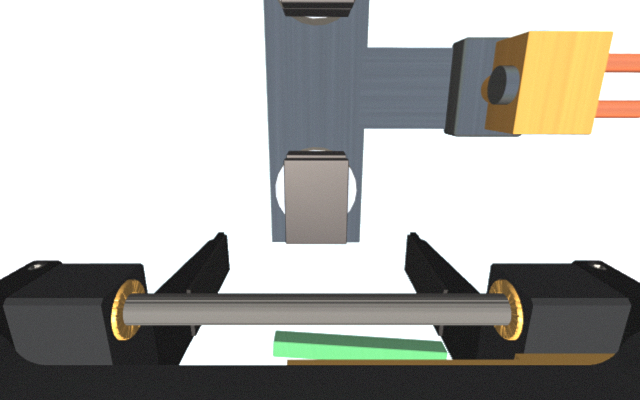

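The right stack sits squarely on its pedestal at (316,200), in line with the rail, and the front edge of the left stack shows at (318,8). Next is block 1.

Emit:
apply_moves(series=[[-1,[0,-10.8,-36.3],0.36],[-1,[0,-10.8,-36.3],0.36],[-1,[0,-10.8,-36.3],0.36],[-1,[0,-10.8,-36.3],0.36],[-1,[0,-10.8,-36.3],0.36],[-1,[0,-10.8,-36.3],0.36],[-1,[0,-10.8,-36.3],0.36],[-1,[0,-10.8,-36.3],0.36],[-1,[0,-10.8,-36.3],0.36]])

```text
t: 35.88
eef_pos: [567.9, 256.4, 353.1]
tcp_rot: [-0.523, 1.57, -2.626]
ft_force: [0.1, -0.1, -0.3]
opening: 1.0
```

```bash
python3 - <<'E'
from h import *
w=snap("wrist"); np.save("w11.npy",w,allow_pickle=True)
cv2.imwrite("pics/w11.png",cv2.convertScaleAbs(w["image"][:,:,::-1],alpha=1.8,beta=20))
go([567,258],40,1.04-1.571)
print(tool()[1].round(2))
E
```

```text
go [14.23 -0.16 -0.12] turn -0.001 j6 0.85 grasp now [567.9 256.2 182.3] jaw -0.532
[[-0.    0.86 -0.51]
 [-0.   -0.51 -0.86]
 [-1.   -0.    0.  ]]
```

View pics/w11.png

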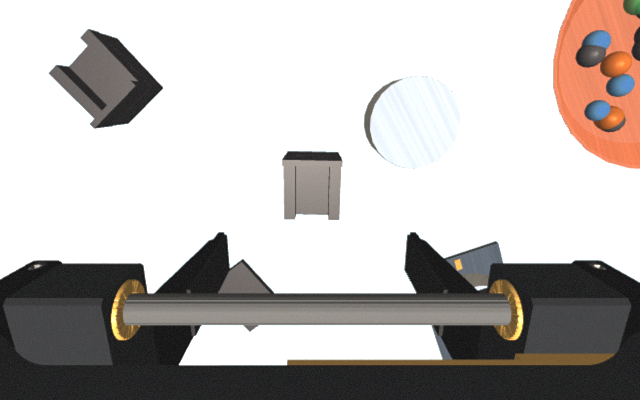

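```bash
python3 - <<'E'
from h import *
w=np.load("w11.npy",allow_pickle=True).item()
a=cast(w,[[284.5,218],[340,218]],40); b=cast(w,[[284,152],[341,152]],0); c=cast(w,[[284,161],[341,161]],52)
print(a,b,c)
u=np.array([.51,.86])
e=a.mean(0); print("centre from open end",e+28*u,"from base",b.mean(0)-28*u,"top wall",c.mean(0)-28*u)
d=a[1]-a[0]; print(np.arctan2(d[1],d[0]),np.hypot(*d))
E
```

```text
[[531.12527371 251.24349075]
 [574.20973274 225.91656969]] [[556.0122866  298.82501002]
 [603.60193462 270.85480482]] [[560.17832587 296.6247086 ]
 [600.64699764 272.83920618]]
centre from open end [566.94750323 262.66003022] from base [565.52711061 260.75990742] top wall [566.13266175 260.65195739]
-0.5314329736907656 49.97723021384326
```

```bash
python3 - <<'E'
from h import *
go([566.2,261.2],32,-.531)
E
```

```text
go [15.03 -0.39 -0.35] turn -0.001 j6 0.85 grasp now [567.9 256.2 182.3] jaw -0.532
```

Emit:
apply_moves(series=[[-1,[5,-0.4,-0.35],0],[-1,[10,-0.4,-0.35],0],[-1,[14,-0.4,-0.35],0],[-1,[15,-0.4,-0.35],0],[-1,[15,-0.4,-0.35],0],[0.4,[15,-0.4,-0.35],0],[1,[15,-0.4,-0.35],0],[1,[15,-0.4,-0.35],0],[1,[15,-0.4,-0.35],0],[1,[15,-0.4,-0.35],0],[1,[15,-0.4,-0.35],0],[1,[15,-0.4,-0.35],0],[1,[11,-0.4,-0.35],0],[1,[6,-0.4,-0.35],0],[1,[1,-0.4,-0.35],0],[1,[0,-0.4,-0.35],0],[1,[0,-0.4,-0.35],0]])

```text
t: 38.05
eef_pos: [565.6, 262.6, 353.3]
tcp_rot: [-0.311, 1.571, -2.412]
ft_force: [0.0, -1.0, -2.5]
opening: 0.526
```

```bash
python3 - <<'E'
from h import *
go([642.8,58.2],105,-.17); print(tool()[2]["ft_force"])
E
```

```text
go [ 7.73 17.   13.73] turn -0.36 j6 0.86 grasp now [565.6 262.6 182.3] jaw -0.53
[ 0.03240695 -1.03128518 -2.5240131 ]
```

Emit:
apply_moves(series=[[1,[0,17,13.7],-0.36],[1,[0,17,13.7],-0.36],[1,[0,17,13.7],-0.36],[1,[0,17,13.7],-0.36],[1,[0,17,13.7],-0.36],[1,[0,17,13.7],-0.36],[1,[3,17,13.7],-0.36],[1,[6,17,13.7],-0.36],[1,[7.2,17,13.7],-0.36],[1,[7.4,17,13.7],-0.36],[1,[7.4,17,13.7],-0.36],[1,[7.4,17,13.7],-0.36]])

```text
t: 39.55
eef_pos: [643.4, 58.7, 280.7]
tcp_rot: [1.682, 1.569, -0.058]
ft_force: [0.9, 0.2, -1.4]
opening: 0.524
```

```bash
python3 - <<'E'
from h import *
go([642.8,58.2],105,-.17); print(tool()[2]["ft_force"])
E
```

```text
go [ 0.47 -0.08  0.06] turn 0.0 j6 0.16 grasp now [643.7  58.7 109.7] jaw -0.17
[ 0.87196632  0.24105017 -1.37509012]
```

Emit:
apply_moves(series=[[1,[0.2,-0.05,0],0],[1,[0.4,-0.05,0],0],[1,[0.5,-0.05,0],0],[1,[0.5,-0.05,0],0]])

```text
t: 40.05
eef_pos: [642.7, 58.6, 275.8]
tcp_rot: [1.568, 1.57, -0.173]
ft_force: [-3.8, 0.2, 7.8]
opening: 0.522
```

```bash
python3 - <<'E'
from h import *
go([642.8,58.2],105,-.17); print(tool()[2]["ft_force"])
E
```

```text
go [-0.02  0.    0.04] turn -0.0 j6 0.16 grasp now [642.9  58.6 104.8] jaw -0.17
[-3.82371122  0.22582774  7.77746809]
```

Emit:
apply_moves(series=[[0.6,[0,0,0],0],[0,[0,0,0],0],[-0.5,[0,0,0],0],[-1,[0,0,0],0],[-1,[0,0,0],0],[-1,[0,0,0],0],[-1,[-4,0,0],0],[-1,[-9,0,0],0],[-1,[-9,0,0],0]])

```text
t: 41.18
eef_pos: [643.0, 58.7, 368.5]
tcp_rot: [1.721, 1.564, -0.019]
ft_force: [-0.0, 0.5, -0.7]
opening: 0.997
```

```bash
python3 - <<'E'
from h import *
go([455,390],180,.19);  print(tool()[2]["ft_force"])
E
```

```text
go [  1.63 -24.26 -29.45] turn -0.36 j6 0.16 grasp now [644.2  58.7 197.6] jaw -0.17
[-0.02931781  0.50729902 -0.72993852]
```

Emit:
apply_moves(series=[[-1,[1.6,-24.4,-33.7],-0.36],[-1,[1.6,-24.4,-33.7],-0.36],[-1,[1.6,-24.4,-33.7],-0.36],[-1,[1.6,-24.4,-33.7],-0.36],[-1,[1.6,-24.4,-33.7],-0.36],[-1,[1.6,-24.4,-33.7],-0.36],[-1,[1.6,-24.4,-33.7],-0.36],[-1,[1.6,-24.4,-33.7],-0.36],[-1,[1.6,-24.4,-33.7],-0.36],[-1,[1.6,-24.4,-33.7],-0.36],[-1,[1.6,-24.4,-33.7],-0.36]])

```text
t: 42.55
eef_pos: [459.9, 431.2, 348.7]
tcp_rot: [0.239, 1.571, -1.144]
ft_force: [-0.6, -0.6, -0.4]
opening: 1.004
```

```bash
python3 - <<'E'
from h import *
w=snap("wrist"); np.save("w12.npy",w,allow_pickle=True)
a=w["image"][100:300,200:440,::-1]
cv2.imwrite("pics/w12.png",cv2.convertScaleAbs(cv2.resize(a,None,fx=3,fy=3),alpha=1.8,beta=20))
go([461,430],32,.19)
E
```

```text
go [14.57  0.09  0.15] turn -0.001 j6 0.46 grasp now [459.9 431.4 177.7] jaw 0.189
```

View pics/w12.png

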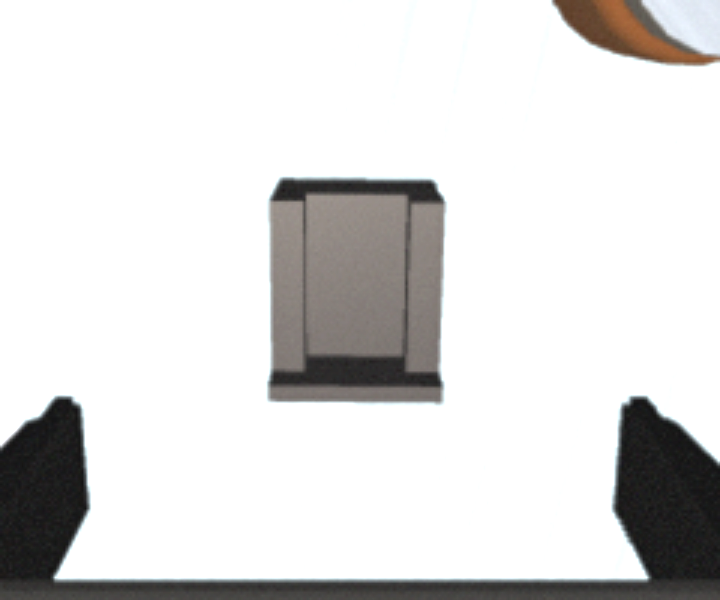

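Block 2 is seen squarely: open end at crop row 200, end wall at row 385–402, columns 270–443. The wall faces the bottom of the image, which is -y.

```bash
python3 - <<'E'
from h import *
w=np.load("w12.npy",allow_pickle=True).item()
a=cast(w,[[290,166.8],[347.7,167.2]],40); c=cast(w,[[289.5,234],[347.5,234.2]],52)
u=np.array([np.cos(-1.381),np.sin(-1.381)])
print(a.mean(0)+28*u,c.mean(0)-28*u)
m=(a.mean(0)+c.mean(0))/2; print(np.arctan2(*(a[1]-a[0])[::-1]),np.hypot(*(a[1]-a[0])))
go(m,32,.19)
E
```

```text
[463.19690827 428.10878209] [462.92058417 427.69744584]
0.1815017301963113 49.05476732976022
go [14.57  0.25  0.4 ] turn -0.001 j6 0.46 grasp now [459.9 431.4 177.7] jaw 0.189
```

Emit:
apply_moves(series=[[-1,[5,0.25,0.4],0],[-1,[10,0.25,0.4],0],[-1,[13.5,0.25,0.4],0],[-1,[14.6,0.25,0.4],0],[-1,[14.6,0.25,0.4],0],[0.4,[14.6,0.25,0.4],0],[1,[14.6,0.25,0.4],0],[1,[14.6,0.25,0.4],0],[1,[14.6,0.25,0.4],0],[1,[14.6,0.25,0.4],0],[1,[14.6,0.25,0.4],0],[1,[14.6,0.25,0.4],0],[1,[11,0.25,0.4],0],[1,[6,0.25,0.4],0],[1,[0,0.25,0.4],0],[1,[-4,0.25,0.4],0],[1,[-4,0.25,0.4],0]])

```text
t: 44.72
eef_pos: [462.5, 428.7, 391.6]
tcp_rot: [2.003, 1.566, 0.622]
ft_force: [0.0, 0.4, -1.7]
opening: 0.521
```

```bash
python3 - <<'E'
from h import *
go([611.8,-119],108,-.17); print(tool()[2]["ft_force"])
E
```

```text
go [11.16  4.18 56.66] turn 0.36 j6 0.45 grasp now [463.2 429.2 220.6] jaw 0.19
[ 0.04888771  0.37935507 -1.68961986]
```

Emit:
apply_moves(series=[[1,[0,4.2,56.7],0.36],[1,[0,4.2,56.7],0.36],[1,[0,4.2,56.7],0.36],[1,[0,4.2,56.7],0.36],[1,[0,4.2,56.7],0.36],[1,[0,4.2,56.7],0.36],[1,[0,4.2,56.7],0.36],[1,[0,4.2,56.7],0.36],[1,[0,4.2,56.7],0.36],[1,[0,4.2,56.7],0.36],[1,[0,4.2,56.7],0.36],[1,[5,4.2,56.7],0.36],[1,[9,4.2,56.7],0.36],[1,[11,4.2,56.7],0.36],[1,[11,4.2,56.7],0.36],[1,[11,4.2,56.7],0.36]])

```text
t: 46.72
eef_pos: [610.9, -119.3, 279.4]
tcp_rot: [1.428, 1.57, -0.312]
ft_force: [0.7, -0.9, -1.3]
opening: 0.526
```

```bash
python3 - <<'E'
from h import *
go([611.8,-119],104.5,-.17); print(tool()[2]["ft_force"])
E
```

```text
go [ 0.39  0.07 -0.05] turn 0.001 j6 -0.13 grasp now [ 611.  -119.4  108.4] jaw -0.169
[ 0.68581593 -0.91693185 -1.30490105]
```

Emit:
apply_moves(series=[[1,[0.2,0.1,0],0],[1,[0.35,0.1,0],0],[1,[0.42,0.1,0],0],[1,[0.42,0.1,0],0]])

```text
t: 47.22
eef_pos: [611.8, -120.4, 274.6]
tcp_rot: [0.454, 1.571, -1.287]
ft_force: [-0.1, 0.2, -2.2]
opening: 0.521
```

```bash
python3 - <<'E'
from h import *
go([611.8,-119],104.5,-.17); print(tool()[2]["ft_force"])
E
```

```text
go [-0.09 -0.03 -0.14] turn -0.0 j6 -0.13 grasp now [ 611.8 -120.5  103.6] jaw -0.17
[-0.05466199  0.20635776 -2.21921421]
```

Emit:
apply_moves(series=[[1,[0.1,0,-0.1],0],[1,[0.15,0,-0.1],0],[1,[0.15,0,-0.1],0]])

```text
t: 47.6
eef_pos: [612.0, -119.8, 274.4]
tcp_rot: [0.943, 1.569, -0.798]
ft_force: [-3.6, -3.2, 10.8]
opening: 0.524
```

```bash
python3 - <<'E'
from h import *
go([611.8,-119],104.5,-.17); print(tool()[2]["ft_force"])
E
```

```text
go [-0.11 -0.05 -0.09] turn 0.0 j6 -0.13 grasp now [ 612.2 -120.   103.4] jaw -0.17
[-3.55258401 -3.20538106 10.7959112 ]
```

Contact came at 103.4, as expected. Release, then go above the bar.

Emit:
apply_moves(series=[[0.6,[0,0,0],0],[0,[0,0,0],0],[-0.5,[0,0,0],0],[-1,[0,0,0],0],[-1,[0,0,0],0],[-1,[0,0,0],0],[-1,[-4,0,0],0],[-1,[-10,0,0],0],[-1,[-10,0,0],0],[-1,[-10,0,0],0]])

```text
t: 48.85
eef_pos: [611.8, -119.3, 372.5]
tcp_rot: [-1.537, 1.57, 3.005]
ft_force: [0.0, 0.4, -0.1]
opening: 1.001
```

```bash
python3 - <<'E'
from h import *
w=np.load("w1.npy",allow_pickle=True).item()
h=cv2.cvtColor(w["image"],cv2.COLOR_RGB2HSV); m=cv2.inRange(h,(50,80,60),(85,255,255))
c=max(cv2.findContours(m,0,1)[0],key=cv2.contourArea); pts=cast(w,c[:,0],20)
print(cv2.minAreaRect(pts.astype(np.float32)),np.median(w["image"][m>0],axis=0))
go([627,-312],200,.25)
cv2.imwrite("pics/w13.png",cv2.convertScaleAbs(snap("wrist")["image"][:,:,::-1],alpha=1.6,beta=20))
E
```

```text
((627.6885375976562, -309.930419921875), (20.087818145751953, 188.75601196289062), 75.81593322753906) [ 78. 141.  89.]
go [ 0.15  4.77 18.73] turn -0.42 j6 -0.13 grasp now [ 611.7 -119.3  201.5] jaw -0.17
```

View pics/w13.png

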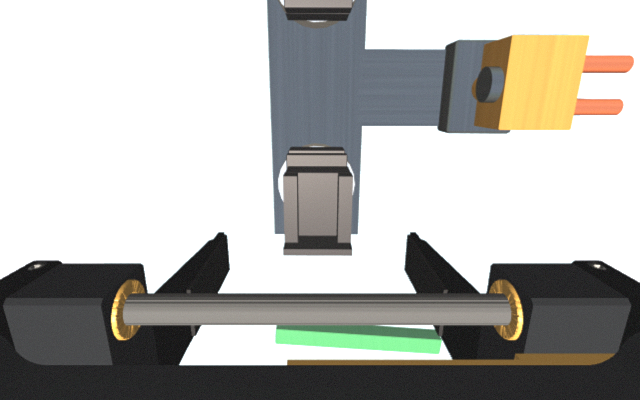

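The right block stands square on its stack with its wall outward, toward the bottom of the image at row 250. Bar centre is about (628,-310), with its long axis at -14°.

```bash
python3 - <<'E'
from h import *
go([627.7,-310],120,1.323)
E
```

```text
go [ 8.07  4.84 18.52] turn -1.493 j6 -0.13 grasp now [ 611.5 -119.3  200.8] jaw -0.17
```

Emit:
apply_moves(series=[[-1,[0,4.8,18.5],-1.49],[-1,[0,4.8,18.5],-1.49],[-1,[0,4.8,18.5],-1.49],[-1,[0,4.8,18.5],-1.49],[-1,[0,4.8,18.5],-1.49],[-1,[0,4.8,18.5],-1.49],[-1,[0,4.8,18.5],-1.49],[-1,[4,4.8,18.5],-1.49],[-1,[8,4.8,18.5],-1.49],[-1,[8,4.8,18.5],-1.49],[-1,[8,4.8,18.5],-1.49],[-1,[8,4.8,18.5],-1.49]])

```text
t: 50.4
eef_pos: [628.3, -310.0, 294.6]
tcp_rot: [-0.327, 1.569, -0.578]
ft_force: [-0.2, 0.0, -0.1]
opening: 1.002
```

```bash
python3 - <<'E'
from h import *
w=snap("wrist"); h=cv2.cvtColor(w["image"],cv2.COLOR_RGB2HSV); m=cv2.inRange(h,(50,80,60),(85,255,255)); m[262:]=0
c=max(cv2.findContours(m,0,1)[0],key=cv2.contourArea); print(cv2.minAreaRect(cast(w,c[:,0],20).astype(np.float32)),cv2.boundingRect(c))
print(proj(w,[[627.7,-310,20]]))
go([627.7,-310],25,1.323)
E
```

```text
((605.474609375, -304.90130615234375), (19.47061538696289, 143.2203369140625), 75.79669189453125) (301, 74, 28, 188)
[[315.4228595  203.61260607]]
go [ 9.86  0.   -0.1 ] turn -0.003 j6 -1.87 grasp now [ 628.5 -310.2  123.6] jaw 1.32
```

Emit:
apply_moves(series=[[-1,[5,0,-0.1],0],[-1,[8.5,0,-0.1],0],[-1,[9.9,0,-0.1],0],[-1,[9.9,0,-0.1],0],[0,[9.9,0,-0.1],0],[1,[9.9,0,-0.1],0],[1,[9.9,0,-0.1],0],[1,[9.9,0,-0.1],0],[1,[9.9,0,-0.1],0],[1,[9.9,0,-0.1],0],[1,[9.9,0,-0.1],0],[1,[9.9,0,-0.1],0],[1,[9.9,0,-0.1],0],[1,[6,0,-0.1],0],[1,[1,0,-0.1],0],[1,[-5,0,-0.1],0],[1,[-11,0,-0.1],0],[1,[-11,0,-0.1],0],[1,[-11,0,-0.1],0]])

```text
t: 52.82
eef_pos: [626.8, -309.4, 402.0]
tcp_rot: [2.855, 1.569, 2.604]
ft_force: [0.9, 0.8, -2.2]
opening: 0.208
```

```bash
python3 - <<'E'
from h import *
go([627.3,-30.4],230,-.17);print(tool()[2]["ft_force"])
E
```

```text
go [ 0.12 27.03 -6.85] turn 1.49 j6 -1.87 grasp now [ 626.6 -309.3  231. ] jaw 1.32
[ 0.94205692  0.8173864  -2.22085759]
```

Emit:
apply_moves(series=[[1,[0,27,-6.85],1.49],[1,[0,27,-6.85],1.49],[1,[0,27,-6.85],1.49],[1,[0,27,-6.85],1.49],[1,[0,27,-6.85],1.49],[1,[0,27,-6.85],1.49],[1,[0,27,-6.85],1.49],[1,[0,27,-6.85],1.49],[1,[0,27,-6.85],1.49],[1,[0,27,-6.85],1.49],[1,[0,27,-6.85],1.49],[1,[0,27,-6.85],1.49]])

```text
t: 54.32
eef_pos: [627.7, -31.1, 402.9]
tcp_rot: [-0.867, 1.571, -2.607]
ft_force: [-0.9, 0.1, -2.7]
opening: 0.211
```

```bash
python3 - <<'E'
from h import *
w=snap("wrist","x")
cv2.imwrite("pics/w14.png",cv2.convertScaleAbs(w["image"][:,:,::-1],alpha=1.6,beta=20))
go([627.3,-30.4],130,-.17);print(tool()[2]["ft_force"])
E
```

```text
go [10.2  -0.05 -0.06] turn 0.001 j6 0.01 grasp now [627.7 -31.1 232. ] jaw -0.169
[ 0.09192938 -0.20569667 -2.14243224]
```

View pics/w14.png

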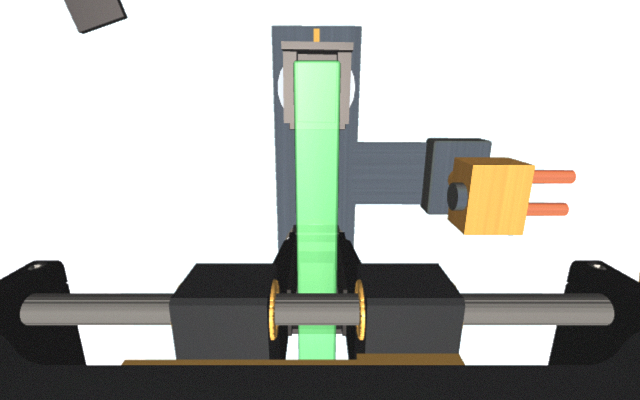

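The bar hangs in line with the left trough (columns 295–340, end at row 62 inside the wall at row 45). Lowering it.

Emit:
apply_moves(series=[[1,[4,0,0],0],[1,[8,0,0],0],[1,[10,0,0],0],[1,[10.5,0,0],0],[1,[10.8,0,0],0],[1,[10.8,0,0],0],[1,[10.8,0,0],0]])

```text
t: 55.25
eef_pos: [627.8, -31.1, 295.8]
tcp_rot: [1.53, 1.57, -0.211]
ft_force: [0.6, -0.3, -3.3]
opening: 0.207
```

```bash
python3 - <<'E'
from h import *
go([627.3,-30.4],123,-.17);print(tool()[2]["ft_force"])
E
```

```text
go [ 0.18 -0.08 -0.06] turn 0.0 j6 0.02 grasp now [628.  -31.1 124.8] jaw -0.17
[ 0.56718446 -0.26121089 -3.2951364 ]
```

Emit:
apply_moves(series=[[1,[0.1,-0.05,0],0],[1,[0.2,-0.05,0],0],[1,[0.25,-0.05,0],0],[1,[0.25,-0.05,0],0]])

```text
t: 55.75
eef_pos: [627.2, -31.0, 292.5]
tcp_rot: [-0.448, 1.571, -2.188]
ft_force: [0.1, -0.1, -2.4]
opening: 0.207
```

```bash
python3 - <<'E'
from h import *
go([627.3,-30.4],123,-.17);print(tool()[2]["ft_force"])
E
```

```text
go [-0.15 -0.   -0.06] turn 0.0 j6 0.02 grasp now [627.2 -31.  121.5] jaw -0.17
[ 0.14986852 -0.09349482 -2.38055594]
```

Emit:
apply_moves(series=[[1,[0.1,0,0],0],[1,[0.15,0,0],0],[1,[0.15,0,0],0]])

```text
t: 56.12
eef_pos: [627.2, -31.0, 292.0]
tcp_rot: [1.428, 1.57, -0.313]
ft_force: [-3.1, 0.2, 6.4]
opening: 0.209
```

```bash
python3 - <<'E'
from h import *
go([627.3,-30.4],123,-.17);print(tool()[2]["ft_force"])
E
```

```text
go [-0.2  -0.01 -0.06] turn 0.0 j6 0.02 grasp now [627.3 -31.  121. ] jaw -0.17
[-3.12957148  0.23330241  6.36390492]
```

Contact. Release, rise, and move clear for a final look.

Emit:
apply_moves(series=[[1,[-0.05,0,0],0],[0.6,[-0.05,0,0],0],[0.2,[-0.05,0,0],0],[-0.2,[-0.05,0,0],0],[-0.2,[-0.05,0,0],0],[-0.2,[-0.05,0,0],0],[-0.2,[-3,0,0],0],[-0.2,[-8,0,0],0],[-1,[-14,0,0],0],[-1,[-18,0,9],0],[-1,[-18,0,13],0],[-1,[-18,0,13],0],[-1,[-18,0,13],0],[-1,[-18,0,13],0]])

```text
t: 57.88
eef_pos: [605.5, -158.0, 470.5]
tcp_rot: [-1.973, 1.57, 2.57]
ft_force: [0.7, 0.6, -0.2]
opening: 1.001
```

```bash
python3 - <<'E'
from h import *
w=snap("wrist"); s=snap("side"); t=snap("top")
f=lambda a:cv2.convertScaleAbs(a[:,:,::-1],alpha=1.6,beta=20)
a=f(w["image"]); b=cv2.resize(f(s["image"])[160:260,230:390],(640,400),interpolation=2)
cv2.imwrite("pics/fin.png",cv2.resize(np.vstack([a[:280],b[:400]]),(560,595)))
h=cv2.cvtColor(w["image"],cv2.COLOR_RGB2HSV); m=cv2.inRange(h,(50,80,60),(85,255,255)); m[262:]=0
c=max(cv2.findContours(m,0,1)[0],key=cv2.contourArea); print(cv2.boundingRect(c))
Rr=cv2.minAreaRect((cast(w,c[:,0],118)*10).astype(np.float32)); print(Rr)
h=cv2.cvtColor(t["image"],cv2.COLOR_RGB2HSV); m=cv2.inRange(h,(50,80,40),(85,255,255))[130:280,150:450]
for c in cv2.findContours(m,0,1)[0]:
    if cv2.contourArea(c)>80: print("top",cv2.minAreaRect((cast(t,c[:,0]+[150,130],118)*10).astype(np.float32)))
print(monitor.state()["eef_pos"])
E
```

```text
(306, 0, 23, 149)
((6225.3701171875, -610.0819702148438), (1272.5543212890625, 197.400390625), 80.49673461914062)
top ((6281.6279296875, -310.88531494140625), (1861.387939453125, 218.0401153564453), 80.36030578613281)
[ 605.50711801 -157.95665122  470.70608349]
```

View pics/fin.png

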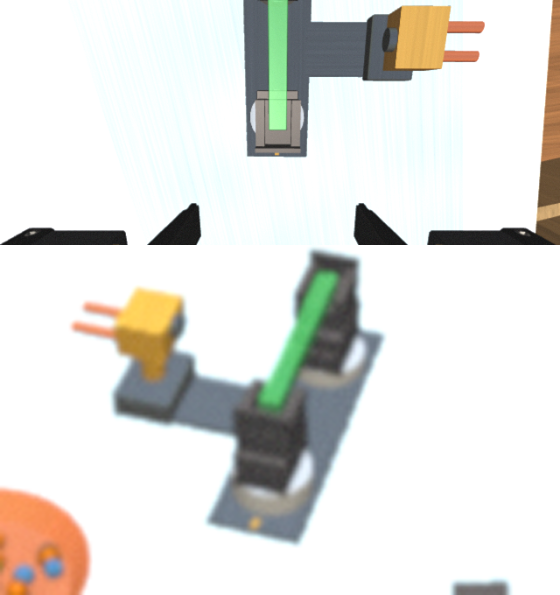

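The bar lies in both troughs, with end walls outward. The top camera puts its centre at (628,-31), against a rail middle of (627,-30), and its angle at 1.40 rad, matching the rail. Handing in.

```bash
python3 -c "
from cell import job; print(job.job_done())"
```

```text
the job is handed in; nothing more can be done
None
```

The two rests are built and the glass bar lies in both troughs. I handed the job in after about 58 s of robot time; it reports no verdict.

- **Stacks:** the left pedestal is 32 mm and carries 24 + 16 mm plates. The right pedestal is 24 mm and carries 24 + 16 + 8 mm plates. Both should bring the block undersides to 72 mm, which puts the shoulders at 112 mm.
- **Blocks:** each block met its stack at about 72 mm (measured at contact). The final picture shows both blocks upright and centred, with end walls outwards.
- **Bar:** the top camera puts its centre within about 1 mm of the rail's middle, in line with the rail. Its level was judged only by eye from the side picture. Its height was inferred from contact about 1 mm below the reckoned height (121 mm against about 122 mm).
- **Not re-measured:** I moved nothing near the paddle or jar, but I did not measure them again at the end. The 8 mm plate was pressed with about 25 N on placing and may have dragged slightly. It still looked square in the next picture.

No check failed, the grip never slipped, and the gripper stood clear of everything at hand-in.

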